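# Lever stop check on a strap splitter

## Robot

A 7-joint arm with a two-finger parallel gripper is mounted at the origin on the work surface. World frame = base frame: x ahead of the robot, y to its left, z up, the work surface at z = 0. Lengths are in m, angles in rad, forces in N, time in s.
With the tool pointing down it reaches from about 0.425 to 0.875 m from the base axis. Payload 8.4 kg.
Tool frame: the origin (TCP) lies at the very end of the fingers, on their centre line; the grasp point (between the pads) lies 19 mm behind it (pinch_z is the distance from the TCP to the grasp point, in m); z points along the fingers, y is the line along which they close (so a half turn about z gives the same grasp; the last joint's range is limited). The gripper opens to 87 mm and grips with 3 to 60 N. Pads are 19 mm wide; open, the fingers measure 117 mm over their backs; the gripper's body (75 mm by 190 mm) begins 51 mm behind the grasp point.
Start: joints at [-1.248, 0.333, 0.04, 1.465, -0.013, 1.343, -0.059], TCP at [0.266, 0.593, 0.223] pointing down, gripper open.
Joint ranges: [-2.58, 2.58], [-0.38, 2.09], [-1.3, 1.39], [0.25, 2.4], [-1.5, 4.64], [0.08, 2.09], [-2.65, 2.65]. Speed limits (rad/s): [2.22, 2.22, 2.79, 2.79, 3.14, 3.14, 3.14].

## Interface

Orientations are given as a rotation vector (axis times angle).
In Python, from plant import get_state, read_camera, finish_job, boxes_of, pinch_z gives the robot as it stands.
- The arm moves only by the shell command python3 -m creep 'ROWS' [OPENING]. ROWS is JSON, a list that holds one entry, the list of rows, each a list of 6 numbers: the shift along the tool's x, y, z in m, then the turn, a rotation vector about the tool's x, y, z in degrees. A call has 1 to 20 rows; each row shifts and turns the commanded pose from where the row before left it, along the tool's axes as they then stand; what a row does not reach is not made up. A row lasts 1/12 s, in which the tool goes at most 41.7 mm and 7.16 degrees, less where a joint would pass 70% of its speed; a pose out of reach is approached as far as the arm can. A call is refused whole if a number of a shift passes 0.0417 or a number of a turn 7.16, either way. A call with a gripper value outside its range is refused whole. OPENING is the opening, from 0 (shut) to 1 (fully open), set as the call begins (- or left out, the last holds). The fingers move at their own pace and stop on an object; the grip force is fixed at half the most. Time passes only in rows, so rows that do not move let the fingers close. It gives the time, the measured TCP pose, the force, the opening and the grip force at its end, in the units of the state.
- get_state(): the state, without advancing time (a new reading comes with each control period).
- read_camera(name): name is "side" or "top" or "wrist"; returns a dict with "pixels" (480x640x3 uint8, blue, green, red), "z_map" (480x640 float32, m along the optical axis (not along the pixel's ray), 0 where there is no reading), "vertical_fov" (degrees; the focal length in pixels is half the picture's height over the tangent of half this angle, whatever the lens; pixels are square), "cx", "cy" (the principal point, pixels), "k1" (the pictures are not rectified: a ray, as slopes to the right and down, at radius r is drawn at 1 + k1 r^2 times it, then the intrinsics apply), "pose" (4x4, takes a point from camera to world coordinates). Camera axes: x right, y down, z forward; pixel columns grow to the right and rows downward; lengths in m; the calibration is good to about 2 mm. A picture is of the moment at which its call begins.
- finish_job(): hands the job in; it is judged then, once.
Trained networks look in a picture, given as the dict that the camera call returned (one of the last four; its "shot" number tells which), for a name from the list of things; names that differ only in an ending like _2 or _b are one class to them, and where a whole thing is asked for, a point or a joint stands for the part that bears it (a point fixed in the world has none). Each returns a list of dicts, best first, with "confidence" (0 to 1); they miss things now and then, are a little off and sometimes report something else, mostly with a low value. They report only what shows in the picture. A call takes as long as a camera call.
- boxes_of(picture, thing): "position" ([row, column] in pixels, amid what is visible of it).
The state is a dict: "time_s": time; "joint_pos": joint angles; "qvel": joint speeds; "joint_torque": joint torques, N m; "position": TCP position; "ee_rot": TCP orientation; "ft_force": force on the tool from outside, world axes, zero at the start; "ft_torque": the same for the moment, N m; "width": opening from 0.0 (shut) to 1.0 (fully open); "grip_force": force on a finger pad.
Only numpy, scipy, OpenCV 4.12 (cv2) and the standard library are available. Lean on these libraries where they do the work, as an engineer would, in place of code of your own. Each camera call takes 0.05 s, during which the arm holds its last target. There are 200 camera calls.

## Task

Check the hand lever of the leather strap splitter: with the backs of the fingers on its outer side, gently press the lever in towards the fixed bar until it comes up against its stop, keep it there for a second, then take the fingers off so that it springs all the way back out. Then press it in to its stop a second time and finish while still holding it pressed there, so that the gap left to the bar can be read. Do not grip the lever, reach into the gap between lever and bar or touch the bar, and leave the things standing around where they are.

Things in the scene. Friction and masses are not known exactly. Their poses are not given: they have to be found in the camera images.
- splitter: green cast splitter for leather straps, fixed to the bench: two steel rollers between cheeks 112 mm high (screws to 122 mm). Origin on the bench; x points from lever to bar, z up. The casting fills x -65 to 105, y 55 to 195 mm; small ears at the lever's pivot reach y 34. Bar and lever stick out towards its -y, centre lines 85 mm above the bench, open bench on the lever's outer (-x) side
- grab_bar: fixed round bar, 22 mm thick with a black rubber sleeve 27 mm thick, 220 mm long, its axis level and 85 mm above the bench at splitter x = 30 mm; its outer end stands on a green post. Origin at the end of its axis at the casting; it runs from there along its own -y; its x points away from the lever
- lever_hinge (a point): pivot of the hand lever: its upright axis passes through this point, 85 mm above the bench, between two small green ears beside the casting. The lever's centre line passes through it, 6 mm behind the outer face. It does not move
- lever_pad (a point): bare aluminium hand lever: level flat arm 12 mm thick, 22 mm tall, ending in a 26 mm ball. Origin on its flat outer face, half-way up, 120 mm from the pivot: the place to press. x along the lever to its free end, y through it to the bar (pressing direction), z up; turns with the lever. The flat face runs from x = -80 to 35 mm; ball centre at x = 50, y = 6 mm
- release_lever (a joint): lever angle, rad: 0 sprung fully out, growing anticlockwise from above as it is pressed, 0.34 at its solid stop, where it lies parallel to the bar (lever x along splitter -y) with about 31 mm of gap. Spring: at 120 mm from the pivot 3.5 N to start, 7 N just before the stop. Pressed in counts from 0.31, out below 0.03
- spool: wooden thread spool, 38 mm across, 52 mm tall, upright, loose; origin under its centre. To be left alone
- glue: white plastic glue bottle, 44 mm across, 105 mm tall, upright, loose; origin under its centre. To be left alone
- tin: low metal tin, 64 mm across, 60 mm tall, upright, loose; origin under its centre. To be left alone
- awl: awl with a wooden handle, 150 mm long, under 35 mm high, lying loose on the bench; x along it to the point. To be left alone

How it is judged:
On the way, in this order (a step that is already met when the one before it is completed fails the run):
1. the lever is pressed in to its stop by the fingers and kept there for a moment (value of joint release_lever above 0.31 rad and contact force between the fingers and release_lever above 1.5 N), for 0.5 s.
2. the fingers are taken off and the lever is sprung fully out (value of joint release_lever below 0.03 rad and contact force between the fingers and release_lever below 0.3 N), for 0.2 s.
At the end, for the whole second after the job is handed in: The lever is at rest against its stop (joint above 0.31 rad), still pressed there by the fingers with 1.5 to 45 N, the bar untouched, and spool, tin, glue bottle and awl within 15 mm of where they stood (all of step 1 and velocity of joint release_lever between -0.05 and 0.05 rad/s and contact force between the fingers and release_lever below 45 N and contact force between the fingers and grab_bar below 1 N and distance of each of spool, glue, tin, awl from where it was at the start of the episode below 0.015 m); the arm keeps its last pose, push and grip.
It fails at once if the spool, glue bottle, tin or awl is displaced by more than 15 mm (distance of any of spool, glue, tin, awl from where it was at the start of the episode above 0.015 m).
It fails at once if the fixed bar is touched with the fingers or any other part of the arm (contact force between any of the fingers, the arm and grab_bar above 1 N).
It fails at once if the lever is taken between the fingers or the fingers go into the gap behind it (x of the grasp point in the frame of lever_pad between -0.09 and 0.06 m and y of the grasp point in the frame of lever_pad between -0.003 and 0.04 m and z of the grasp point in the frame of lever_pad between -0.05 and 0.028 m).
It fails at once if the lever is slammed in (faster than 2.5 rad/s) (velocity of joint release_lever above 2.5 rad/s).
It fails at once if the lever is pushed with more than 45 N (contact force between any of the fingers, the arm and release_lever above 45 N).
It also fails if it takes over 42 s, if anything falls off the work surface, if the arm or the gripper's body presses on something with over 40 N, if the wrist force passes 120 N, or if a joint passes its speed limit or range.

## Working session

There is one attempt and no reset: what is moved stays moved. The work goes in short steps, Python scripts to look and compute and a shell command to move; the robot and the scene stay as the last step left them, time stands still between calls to the robot, and variables do not carry over. Pictures are saved under pics/ and viewed, at most 10 in all, crops included, and the job is handed in when it is done.

```bash
mkdir -p pics; cat > h.py <<'E'
import numpy as np, cv2
from plant import *
def uv2ray(p,u,v):
    f=240/np.tan(np.radians(p["vertical_fov"])/2)
    K=np.array([[f,0,p["cx"]],[0,f,p["cy"]],[0,0,1.]])
    return cv2.undistortPoints(np.array([[[u,v]]],float),K,np.array([p["k1"],0,0,0.]))[0,0]
def world(p,u,v,z=None):
    a,b=uv2ray(p,u,v); T=np.array(p["pose"])
    if z is None:
        w=p["z_map"][max(0,int(v)-2):int(v)+3,max(0,int(u)-2):int(u)+3]; w=w[w>0]
        if len(w)==0: return None
        d=np.median(w)
    else:
        d=(z-T[2,3])/(T[2,:3]@[a,b,1])
    return T[:3,:3]@(np.array([a,b,1])*d)+T[:3,3]
E
python3 - <<'E'
from h import *
np.set_printoptions(precision=4,suppress=True)
s=get_state();print(s)
print(pinch_z)
for c in ["top","side"]:
    p=read_camera(c);cv2.imwrite(f"pics/{c}1.png",p["pixels"])
    print(c,p["vertical_fov"],p["k1"],p["pose"])
    for n in ["splitter","grab_bar","lever_hinge","lever_pad","release_lever","spool","glue","tin","awl"]:
        try:
            for b in boxes_of(p,n)[:2]:
                v,u=b["position"];print(n,round(b["confidence"],2),np.round([u,v]),world(p,u,v))
        except Exception as e: print(n,e)
E
```

```text
{'time_s': 0.0, 'joint_pos': array([-1.2482,  0.3339,  0.0399,  1.4663, -0.0134,  1.3433, -0.0585]), 'qvel': array([ 0.0003, -0.0001, -0.0019,  0.0006, -0.    , -0.0024, -0.0007]), 'joint_torque': array([  0.0004, -65.636 ,   1.3352, -40.3803,  -0.0596,   0.0449,
         0.0002]), 'position': array([0.266 , 0.5926, 0.2217]), 'ee_rot': array([-0.6576, -3.0718,  0.0025]), 'ft_force': array([-0.3476,  0.4162,  0.1128]), 'ft_torque': array([-0.0217, -0.0398,  0.0544]), 'grip_force': 0.0, 'width': 1.001717308291246}
0.0187
top 46.55798745370817 -0.09307203181618952 [[ 0.0088 -0.9814  0.1917  0.3534]
 [-0.9998 -0.0056  0.0173 -0.0133]
 [-0.0159 -0.1918 -0.9813  1.1043]
 [ 0.      0.      0.      1.    ]]
splitter 0.86 [260. 195.] [0.6232 0.1221 0.1111]
grab_bar 0.97 [335. 230.] [ 0.5614 -0.0171  0.096 ]
lever_hinge 0.56 [261. 197.] [0.6192 0.1202 0.1109]
lever_hinge 0.5 [223. 248.] [0.5391 0.2039 0.0242]
lever_pad 0.62 [297. 257.] [0.5105 0.0534 0.0941]
release_lever 0.62 [296. 260.] [0.5066 0.0548 0.0918]
spool 0.79 [330. 187.] [ 0.6575 -0.0067  0.051 ]
glue 0.79 [399. 305.] [ 0.4246 -0.131   0.1037]
tin 0.95 [386. 220.] [ 0.5899 -0.1133  0.0586]
awl 0.68 [223. 248.] [0.5384 0.2041 0.025 ]
side 52.27526658199174 -0.07655174970494626 [[-0.933  -0.2663  0.2423  0.3872]
 [-0.36    0.682  -0.6367  0.446 ]
 [ 0.0043 -0.6812 -0.7321  0.6097]
 [ 0.      0.      0.      1.    ]]
splitter 0.64 [229. 310.] [0.6322 0.1381 0.0678]
grab_bar 0.72 [318. 243.] [ 0.5598 -0.0044  0.0858]
lever_hinge 0.74 [226. 307.] [0.6415 0.1316 0.0608]
lever_pad 0.75 [325. 285.] [0.5217 0.0668 0.0898]
release_lever 0.59 [326. 282.] [0.521  0.065  0.0935]
spool 0.9 [258. 240.] [ 0.6594 -0.0046  0.0511]
glue 0.68 [423. 230.] [ 0.4235 -0.1112  0.0619]
tin 0.94 [320. 209.] [ 0.592  -0.0978  0.0596]
awl 0.69 [272. 398.] [0.5381 0.2128 0.0238]
```

View pics/top1.png

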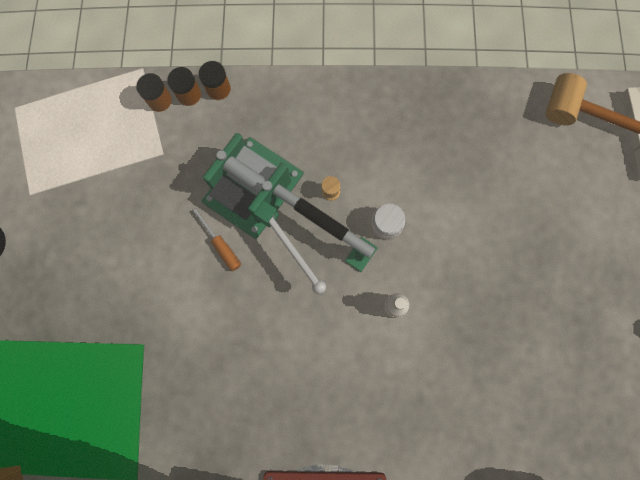

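View pics/side1.png

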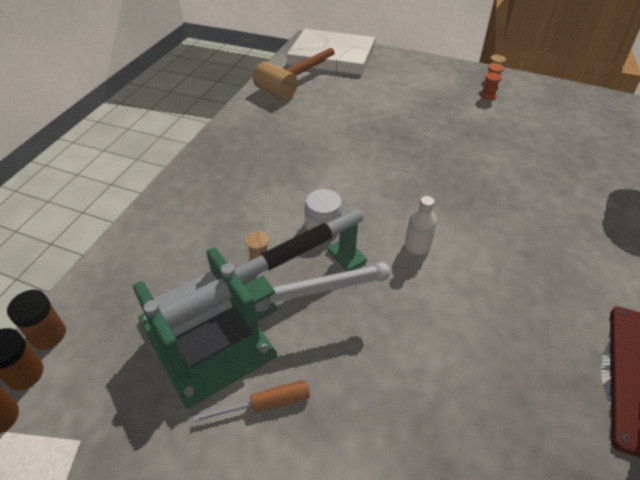

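The top view shows the lever running from about (268,215) to its ball at (320,287), the bar from (275,190) to the post at (372,250), and the glue bottle at (398,305) past the lever's end. The side view agrees, and the awl lies near the casting, away from the lever. Next I fit the lines from the depth cloud.

```bash
cat > m.py <<'E'
from h import *
np.set_printoptions(precision=4,suppress=True)
def cloud(p,u0,u1,v0,v1):
    f=240/np.tan(np.radians(p["vertical_fov"])/2)
    K=np.array([[f,0,p["cx"]],[0,f,p["cy"]],[0,0,1.]])
    v,u=np.mgrid[v0:v1,u0:u1]; d=p["z_map"][v0:v1,u0:u1].ravel()
    q=cv2.undistortPoints(np.c_[u.ravel(),v.ravel()].astype(float)[:,None],K,np.array([p["k1"],0,0,0.]))[:,0]
    T=np.array(p["pose"]);X=(np.c_[q,np.ones(len(q))]*d[:,None])@T[:3,:3].T+T[:3,3]
    return X[d>0]
def fit(X):
    vx,vy,x,y=cv2.fitLine(X[:,:2].astype(np.float32),cv2.DIST_HUBER,0,.001,.001).ravel()
    return np.array([x,y]),np.array([vx,vy])
E
python3 - <<'E'
from m import *
for c,L,B in [("top",(272,330,215,300),(285,378,180,255)),("side",(270,400,255,300),(255,370,205,275))]:
    p=read_camera(c)
    XL=cloud(p,*L); XL=XL[(XL[:,2]>.075)&(XL[:,2]<.108)]
    XB=cloud(p,*B); XB=XB[(XB[:,2]>.09)&(XB[:,2]<.105)]
    # lever vs bar: separate with rough line through bar
    for nm,X,a,b in [("lever",XL,(.57,.085),(.455,.012)),("bar",XB,(.62,.09),(.52,-.085))]:
        a=np.array(a);b=np.array(b)
        for k in range(4):
            d=(b-a)/np.linalg.norm(b-a);n=np.array([-d[1],d[0]])
            Y=X[abs((X[:,:2]-a)@n)<(.03 if k==0 else .016)]
            c0,dd=fit(Y)
            if dd[1]>0: dd=-dd
            a=c0;b=c0+dd
        t=(Y[:,:2]-c0)@dd
        print(c,nm,len(Y),c0,dd,"ang",np.degrees(np.arctan2(dd[1],dd[0])),"ends",c0+dd*t.min(),c0+dd*t.max(),"z",np.percentile(Y[:,2],[5,50,95]))
for n,uv in [("ball",(320,287)),]:
    p=read_camera("top");print(n,world(p,*uv),world(p,*uv,.085))
E
```

```text
top lever 661 [0.5075 0.0494] [-0.8083 -0.5887] ang -143.93378 ends [0.5872 0.1075] [0.4484 0.0063] z [0.0874 0.0944 0.098 ]
top bar 1169 [ 0.5766 -0.0019] [-0.5617 -0.8273] ang -124.17416 ends [0.6347 0.0836] [ 0.5209 -0.0841] z [0.0907 0.0947 0.0992]
side lever 1819 [0.5085 0.0556] [-0.8043 -0.5942] ang -143.54402 ends [0.5833 0.1109] [0.4485 0.0113] z [0.0782 0.0931 0.0973]
side bar 1407 [0.5823 0.0109] [-0.5586 -0.8294] ang -123.95921 ends [0.625  0.0743] [ 0.5204 -0.081 ] z [0.0908 0.0953 0.0987]
ball [0.4561 0.0103 0.096 ] [0.4572 0.0105 0.085 ]
```

Lever and bar differ by 19.6° (0.342 rad), as stated. The hinge comes out near (0.595, 0.114), with 48 mm to the bar axis against the expected 50. I close the fingers and yaw 100° so that tool y = splitter x.

```bash
python3 -m creep '[[[0,0,0,0,0,7.14],[0,0,0,0,0,7.14],[0,0,0,0,0,7.14],[0,0,0,0,0,7.14],[0,0,0,0,0,7.14],[0,0,0,0,0,7.14],[0,0,0,0,0,7.14],[0,0,0,0,0,7.14],[0,0,0,0,0,7.14],[0,0,0,0,0,7.14],[0,0,0,0,0,7.14],[0,0,0,0,0,7.14],[0,0,0,0,0,7.14],[0,0,0,0,0,7.14],[0,0,0,0,0,0],[0,0,0,0,0,0]]]' 0
cat > t.py <<'E'
from m import *
from scipy.spatial.transform import Rotation as R
import sys
s=get_state();M=R.from_rotvec(s["ee_rot"]).as_matrix()
g=np.array(eval(sys.argv[1]))
yd=np.array([.8283,-.5602,0])
print("t",s["time_s"],"pos",s["position"],"rows total",M.T@(g-s["position"]),"turn deg",np.degrees(R.from_matrix(M.T@np.c_[[.5602,.8283,0],yd,[0,0,-1]]).as_rotvec()),"F along press",s["ft_force"]@yd,s["ft_force"],s["width"],s["joint_pos"])
E
python3 t.py .448,.068,.22
```

```text
time_s: 2.48
position: [0.266, 0.5931, 0.2225]
ee_rot: [2.772, 1.477, 0.0]
ft_force: [-0.1, -0.4, -0.3]
width: 0.009
grip_force: 0.0
t 2.4833 pos [0.266  0.5931 0.2225] rows total [-0.3343  0.4439  0.0026] turn deg [0.0062 0.0031 0.18  ] F along press 0.13601251540490406 [-0.1266 -0.4299 -0.3437] 0.009263726935662523 [-1.441   0.3382  0.2905  1.4765 -0.0976  1.3412 -1.7354]
```

```bash
python3 -m creep '[[[-0.0186,0.0247,0,0,0,0],[-0.0186,0.0247,0,0,0,0],[-0.0186,0.0247,0,0,0,0],[-0.0186,0.0247,0,0,0,0],[-0.0186,0.0247,0,0,0,0],[-0.0186,0.0247,0,0,0,0],[-0.0186,0.0247,0,0,0,0],[-0.0186,0.0247,0,0,0,0],[-0.0186,0.0247,0,0,0,0],[-0.0186,0.0247,0,0,0,0],[-0.0186,0.0247,0,0,0,0],[-0.0186,0.0247,0,0,0,0],[-0.0186,0.0247,0,0,0,0],[-0.0186,0.0247,0,0,0,0],[-0.0186,0.0247,0,0,0,0],[-0.0186,0.0247,0,0,0,0],[-0.0186,0.0247,0,0,0,0],[-0.0186,0.0247,0,0,0,0],[0,0,0,0,0,0],[0,0,0,0,0,0]]]'
python3 t.py .448,.068,.068
```

```text
time_s: 4.15
position: [0.4467, 0.0649, 0.2229]
ee_rot: [-2.775, -1.472, -0.001]
ft_force: [-0.6, 1.1, 0.2]
width: 0.004
grip_force: 0.0
t 4.15 pos [0.4467 0.0649 0.2229] rows total [ 0.0031 -0.0007  0.1549] turn deg [ 0.0054 -0.0491 -0.0408] F along press -1.1166389593245576 [-0.5975  1.1099  0.2003] 0.004393027381880739 [-1.0244 -0.1506  0.7227  1.9506  0.1026  1.305  -0.9296]
```

Down to TCP z ≈ 0.068, then a look before contact.

```bash
python3 -m creep '[[[0.001,0,0.02,0,0,0],[0.001,0,0.02,0,0,0],[0.001,0,0.02,0,0,0],[0,0,0.02,0,0,0],[0,0,0.02,0,0,0],[0,0,0.02,0,0,0],[0,0,0.02,0,0,0],[0,0,0.015,0,0,0],[0,0,0,0,0,0],[0,0,0,0,0,0]]]'
python3 t.py .5104,.026,.068
python3 - <<'E'
from h import *
for c in ["top","side"]:
    p=read_camera(c);cv2.imwrite(f"pics/{c}2.png",p["pixels"][120:360,160:480].repeat(2,0).repeat(2,1))
E
```

```text
time_s: 4.98
position: [0.4473, 0.0694, 0.0673]
ee_rot: [2.773, 1.476, -0.003]
ft_force: [0.6, 0.2, 0.8]
width: 0.005
grip_force: 0.0
t 4.9833 pos [0.4473 0.0694 0.0673] rows total [-0.0008  0.0766 -0.0007] turn deg [-0.031   0.1063  0.1094] F along press 0.3744136225850864 [0.5709 0.1758 0.7536] 0.004587816694792982 [-1.0035  0.087   0.7925  2.1365 -0.0752  0.947  -0.7615]
```

View pics/side2.png

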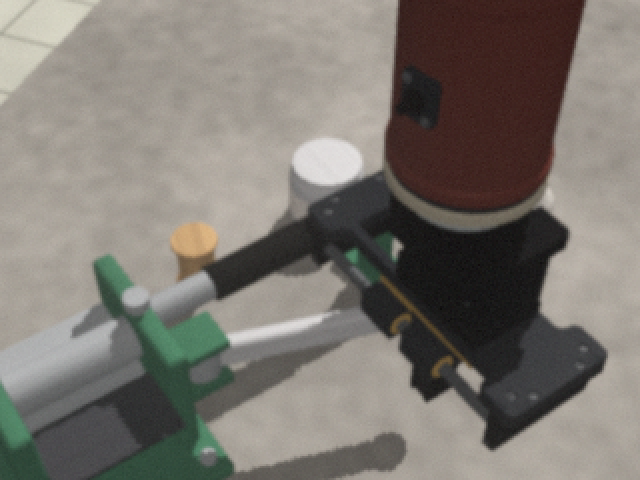

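View pics/top2.png

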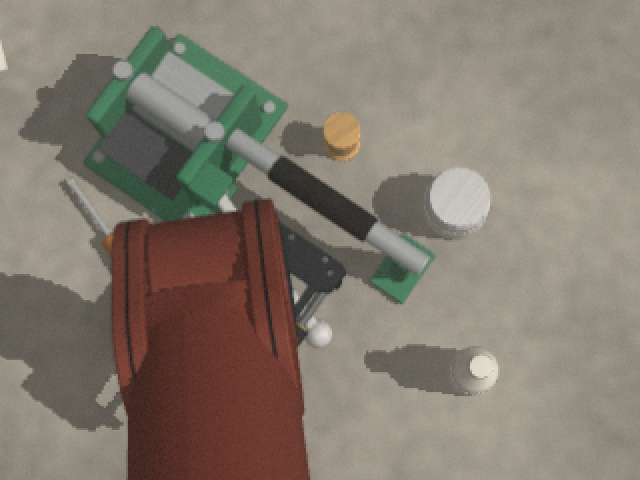

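The fingers stand beside the lever on its open outer side (side crop about (430,380)), and the lever is still fully out. The gripper body is above the bar with about 39 mm of clearance. I press along tool +y.

```bash
python3 -m creep '[[[0,0.005,0,0,0,0],[0,0.005,0,0,0,0],[0,0.005,0,0,0,0],[0,0.005,0,0,0,0],[0,0.005,0,0,0,0],[0,0.005,0,0,0,0],[0,0.005,0,0,0,0],[0,0.005,0,0,0,0],[0,0.005,0,0,0,0],[0,0.005,0,0,0,0],[0,0.005,0,0,0,0],[0,0.005,0,0,0,0],[0,0.005,0,0,0,0],[0,0,0,0,0,0]]]'
python3 t.py .5104,.026,.068
```

```text
time_s: 6.25
position: [0.5014, 0.0317, 0.0671]
ee_rot: [-2.776, -1.471, 0.003]
ft_force: [-5.5, 0.7, 0.1]
width: 0.001
grip_force: 2.5
t 6.25 pos [0.5014 0.0317 0.0671] rows total [ 0.0003  0.0106 -0.0009] turn deg [-0.0696  0.0925 -0.0932] F along press -4.920730380461313 [-5.4531  0.7211  0.1355] 0.0009229025760577273 [-0.8766  0.2292  0.8131  2.0267 -0.2012  0.9674 -0.5574]
```

Contact gives about 5 N of spring. I continue in small steps to the stop.

```bash
python3 -m creep '[[[0,0.003,0,0,0,0],[0,0.003,0,0,0,0],[0,0.002,0,0,0,0],[0,0,0,0,0,0],[0,0,0,0,0,0]]]'
python3 t.py .5104,.026,.068; python3 -m creep '[[[0,0.002,0,0,0,0],[0,0,0,0,0,0],[0,0,0,0,0,0]]]'
python3 t.py .5104,.026,.068
```

```text
time_s: 6.67
position: [0.5071, 0.0274, 0.0669]
ee_rot: [-2.775, -1.471, 0.005]
ft_force: [-7.5, -0.6, 1.3]
width: 0.006
grip_force: 2.9
t 6.6667 pos [0.5071 0.0274 0.0669] rows total [ 0.0007  0.0035 -0.0011] turn deg [-0.1263  0.126  -0.0817] F along press -5.882142424526726 [-7.5105 -0.6048  1.2997] 0.005972394758079406 [-0.8603  0.2448  0.8119  2.0135 -0.2141  0.9718 -0.537 ]
time_s: 6.92
position: [0.5087, 0.0264, 0.0669]
ee_rot: [-2.775, -1.471, 0.005]
ft_force: [-7.3, 0.1, 1.0]
width: 0.005
grip_force: 3.0
t 6.9167 pos [0.5087 0.0264 0.0669] rows total [ 0.0006  0.0016 -0.0011] turn deg [-0.1321  0.1215 -0.0737] F along press -6.138099470932164 [-7.3181  0.1366  1.0141] 0.004650611624395185 [-0.8561  0.2488  0.8116  2.01   -0.2175  0.9728 -0.5318]
```

```bash
for i in 1; do python3 -m creep '[[[0,0.002,0,0,0,0],[0,0,0,0,0,0],[0,0,0,0,0,0]]]' | sed -n 2,4p; python3 -m creep '[[[0,0.002,0,0,0,0],[0,0,0,0,0,0],[0,0,0,0,0,0]]]'| sed -n 2,4p; 
python3 t.py .5104,.026,.068; done
```

```text
position: [0.5103, 0.0252, 0.0669]
ee_rot: [-2.775, -1.471, 0.005]
ft_force: [-7.6, -0.9, 2.5]
position: [0.5119, 0.0241, 0.0669]
ee_rot: [-2.775, -1.471, 0.005]
ft_force: [-7.3, -0.3, 1.5]
t 7.4167 pos [0.5119 0.0241 0.0669] rows total [ 0.0007 -0.0023 -0.0011] turn deg [-0.1449  0.1323 -0.0721] F along press -5.923200860547602 [-7.3431 -0.2839  1.4902] 0.006395334675517916 [-0.8475  0.2569  0.8108  2.0027 -0.224   0.9751 -0.5214]
```

```bash
python3 -m creep '[[[0,0.002,0,0,0,0],[0,0,0,0,0,0],[0,0,0,0,0,0]]]' | sed -n 2,4p; python3 -m creep '[[[0,0.002,0,0,0,0],[0,0,0,0,0,0],[0,0,0,0,0,0]]]'| sed -n 2,4p; 
python3 t.py .5104,.026,.068
python3 - <<'E'
from h import *
p=read_camera("side");cv2.imwrite(f"pics/side3.png",p["pixels"][180:360,220:460].repeat(3,0).repeat(3,1))
E
```

```text
position: [0.5134, 0.0229, 0.0668]
ee_rot: [-2.775, -1.471, 0.005]
ft_force: [-8.9, -0.3, 1.5]
position: [0.5144, 0.0223, 0.0667]
ee_rot: [-2.773, -1.471, 0.007]
ft_force: [-11.4, 0.7, 4.6]
t 7.9167 pos [0.5144 0.0223 0.0667] rows total [ 0.0009 -0.0054 -0.0013] turn deg [-0.2459  0.1651 -0.0523] F along press -9.873151910905541 [-11.4172   0.7431   4.5602] 0.005571623079724755 [-0.839   0.2649  0.8096  1.9958 -0.2308  0.9786 -0.5114]
```

View pics/side3.png

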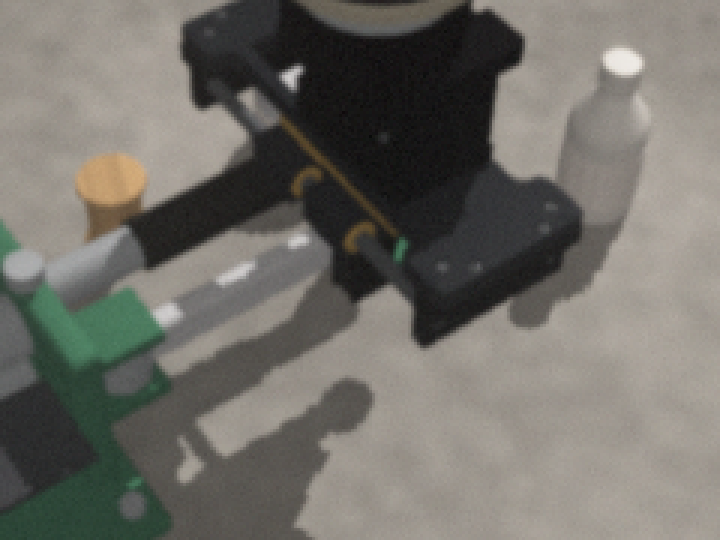

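The side crop shows the lever lying parallel to the bar with an open gap, and the fingers only on its outer side (about (350,270)). The force has risen above the spring, so this is the stop. I add 2 mm and hold for a second.

```bash
python3 -m creep '[[[0,0.002,0,0,0,0],[0,0,0,0,0,0],[0,0,0,0,0,0],[0,0,0,0,0,0],[0,0,0,0,0,0],[0,0,0,0,0,0],[0,0,0,0,0,0],[0,0,0,0,0,0],[0,0,0,0,0,0],[0,0,0,0,0,0],[0,0,0,0,0,0],[0,0,0,0,0,0],[0,0,0,0,0,0],[0,0,0,0,0,0]]]'
python3 - <<'E'
from m import *
p=read_camera("side")
X=cloud(p,270,330,250,300);X=X[(X[:,2]>.085)&(X[:,2]<.1)]
n=np.array([.8283,-.5602]);y=np.array([.5602,.8283]);b=np.array([.579,.004])
q=(X[:,:2]-b)@n;s=(X[:,:2]-b)@y
k=(q<-.03)&(q>-.07)&(s>-.03)&(s<.09);print(k.sum(),np.degrees(np.arctan2(*fit(X[k])[1][::-1])),"bar -124.07")
E
python3 t.py .5104,.026,.068
```

```text
time_s: 9.13
position: [0.5146, 0.022, 0.0666]
ee_rot: [-2.771, -1.47, 0.01]
ft_force: [-19.2, 3.8, 11.8]
width: 0.007
grip_force: 9.8
668 56.10553 bar -124.07
t 9.1833 pos [0.5147 0.022  0.0666] rows total [ 0.0009 -0.0058 -0.0014] turn deg [-0.4214  0.1913 -0.0123] F along press -17.23162093190592 [-18.2769   3.736   11.5526] 0.005455838184188186 [-0.8352  0.2682  0.8084  1.9928 -0.2346  0.9821 -0.5064]
```

The fit puts the lever at -123.9°, parallel to the bar (-124.1°), at about 19 N. It is against the stop, so I release.

```bash
python3 -m creep '[[[0,-0.005,0,0,0,0],[0,-0.005,0,0,0,0],[0,-0.005,0,0,0,0],[0,-0.005,0,0,0,0],[0,-0.007,0,0,0,0],[0,-0.007,0,0,0,0],[0,-0.007,0,0,0,0],[0,-0.007,0,0,0,0],[0,-0.007,0,0,0,0],[0,-0.007,0,0,0,0],[0,-0.007,0,0,0,0],[0,-0.007,0,0,0,0],[0,-0.007,0,0,0,0],[0,0,0,0,0,0],[0,0,0,0,0,0],[0,0,0,0,0,0],[0,0,0,0,0,0],[0,0,0,0,0,0]]]'
python3 t.py .5147,.022,.067
python3 - <<'E'
from m import *
p=read_camera("side");cv2.imwrite(f"pics/side4.png",p["pixels"][180:360,220:460].repeat(3,0).repeat(3,1))
E
```

```text
time_s: 10.68
position: [0.4499, 0.0675, 0.0676]
ee_rot: [2.776, 1.471, -0.0]
ft_force: [-0.1, 1.2, -0.4]
width: 0.003
grip_force: 0.0
t 10.6833 pos [0.4499 0.0675 0.0676] rows total [-0.0012  0.0791  0.0006] turn deg [ 0.0197  0.0123 -0.0842] F along press -0.7930492315571142 [-0.114   1.2471 -0.3643] 0.0033361869622719124 [-1.0045  0.0916  0.8015  2.1331 -0.0806  0.9461 -0.754 ]
```

View pics/side4.png

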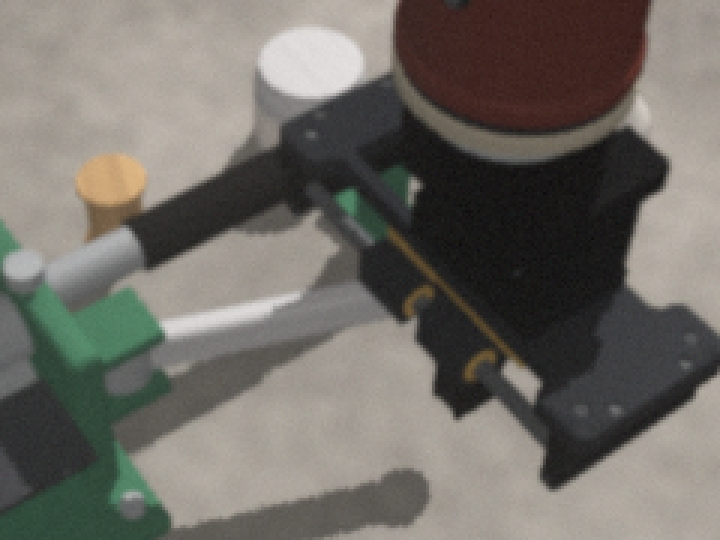

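The lever has sprung fully out again: its ball shadow is back at about (355,345) full-frame, the same as at the start, and the fingers are clear with no force. Second press, same travel (83 mm).

```bash
python3 -m creep '[[[0,0.005,0,0,0,0],[0,0.005,0,0,0,0],[0,0.005,0,0,0,0],[0,0.005,0,0,0,0],[0,0.005,0,0,0,0],[0,0.005,0,0,0,0],[0,0.005,0,0,0,0],[0,0.005,0,0,0,0],[0,0.005,0,0,0,0],[0,0.005,0,0,0,0],[0,0.005,0,0,0,0],[0,0.005,0,0,0,0],[0,0.005,0,0,0,0],[0,0.004,0,0,0,0],[0,0.004,0,0,0,0],[0,0.003,0,0,0,0],[0,0.003,0,0,0,0],[0,0.002,0,0,0,0],[0,0,0,0,0,0],[0,0,0,0,0,0]]]'
python3 -m creep '[[[0,0.002,0,0,0,0],[0,0,0,0,0,0],[0,0,0,0,0,0],[0,0,0,0,0,0],[0,0,0,0,0,0],[0,0,0,0,0,0],[0,0,0,0,0,0],[0,0,0,0,0,0],[0,0,0,0,0,0],[0,0,0,0,0,0]]]'
python3 t.py .5147,.022,.067
python3 - <<'E'
from m import *
p=read_camera("side")
X=cloud(p,270,330,250,300);X=X[(X[:,2]>.085)&(X[:,2]<.1)]
n=np.array([.8283,-.5602]);y=np.array([.5602,.8283]);b=np.array([.579,.004])
q=(X[:,:2]-b)@n;s=(X[:,:2]-b)@y
k=(q<-.03)&(q>-.07)&(s>-.03)&(s<.09);print(k.sum(),np.degrees(np.arctan2(*fit(X[k])[1][::-1])))
for c in ["spool","tin","glue","awl"]:
    for b in boxes_of(p,c)[:1]: v,u=b["position"];print(c,b["confidence"],[u,v])
E
```

```text
time_s: 12.4
position: [0.5144, 0.0221, 0.0668]
ee_rot: [-2.773, -1.47, 0.007]
ft_force: [-12.2, 0.6, 6.1]
width: 0.008
grip_force: 5.9
time_s: 13.23
position: [0.5146, 0.0219, 0.0666]
ee_rot: [-2.77, -1.47, 0.01]
ft_force: [-19.4, 3.6, 12.0]
width: 0.003
grip_force: 10.2
t 13.2333 pos [0.5146 0.0219 0.0666] rows total [ 0.0001  0.     -0.0004] turn deg [-0.4391  0.1976 -0.0209] F along press -18.07711903050654 [-19.3569   3.6483  11.9941] 0.0034638125457924565 [-0.8388  0.2693  0.8132  1.9929 -0.2366  0.9828 -0.5044]
677 56.72711
spool 0.82 [255.8, 242.5]
tin 0.62 [217.9, 314.9]
glue 0.84 [422.6, 229.4]
awl 0.62 [272.8, 398.4]
```

The lever is at its stop with about 20 N steady. Spool, glue and awl are where they were; the tin is hidden behind the gripper here (the low-confidence hit is on the casting) and nothing has come near it.

```bash
python3 -c "
from plant import *
print(finish_job())"
```

```text
the job is handed in; nothing more can be done
None
```

I pressed the lever in to its stop and held it about a second, let it spring fully out, then pressed it in again and handed the job in still holding it there at about 20 N; the verdict wasn't shown.

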